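# Build the carver's animal totem on its plinth

## Robot

A 7-joint arm with a two-finger parallel gripper is mounted at the origin on the work surface. World frame = base frame: x ahead of the robot, y to its left, z up, the work surface at z = 0. Lengths are in m, angles in rad, forces in N, time in s.
With the tool pointing down it reaches from about 0.425 to 0.875 m from the base axis. Payload 8.4 kg.
Tool frame: the origin (TCP) lies at the very end of the fingers, on their centre line; the grasp point (between the pads) lies 19 mm behind it; z points along the fingers, y is the line along which they close (so a half turn about z gives the same grasp; the last joint's range is limited). The gripper opens to 87 mm and grips with 3 to 60 N. Pads are 19 mm wide; open, the fingers measure 117 mm over their backs; the gripper's body (75 mm by 190 mm) begins 51 mm behind the grasp point.
Start: joints at [1.185, 0.333, 0.04, 1.465, -0.013, 1.343, -0.059], TCP at [0.184, -0.623, 0.223] pointing down, gripper open.
Joint ranges: [-2.58, 2.58], [-0.38, 2.09], [-1.3, 1.39], [0.25, 2.4], [-1.5, 4.64], [0.08, 2.09], [-2.65, 2.65]. Speed limits (rad/s): [2.22, 2.22, 2.79, 2.79, 3.14, 3.14, 3.14].

## Interface

Orientations are given as a unit quaternion [x, y, z, w].
In Python, from rig import arm gives the robot as it stands. The module is installed in compiled form; this text tells all that it offers.
- The arm moves only by the shell command python3 -m pendant 'ROWS' [OPENING] [FORCE]. ROWS is JSON, a list of rows, each an object with "translation": the shift along the tool's x, y, z in cm, a list of three; "yaw": the turn about the tool's z in degrees. In form: [{"translation": [tx, ty, tz], "yaw": yaw}, ...]. A call has 1 to 20 rows; each row shifts and turns the commanded pose from where the row before left it, along the tool's axes as they then stand; what a row does not reach is not made up. A row lasts 1/10 s, in which the tool goes at most 50 mm and 8.59 degrees, less where a joint would pass 70% of its speed; a pose out of reach is approached as far as the arm can. A call is refused whole if a number of a shift passes 5 or a number of a turn 8.59, either way. A call with a gripper value outside its range is refused whole. OPENING is the opening, from 0 (shut) to 1 (fully open), set as the call begins (- or left out, the last holds). The fingers move at their own pace and stop on an object; FORCE is the grip in N (left out, the last holds). Time passes only in rows, so rows that do not move let the fingers close. It gives the time, the measured TCP pose, the force, the opening and the grip force at its end, in the units of the state.
- arm.get_state(): the state, without advancing time (a new reading comes with each control period).
- arm.get_image(name): name is "scene" or "top" or "wrist"; returns a dict with "pixels" (480x640x3 uint8, red, green, blue), "depth" (480x640 float32, m along the optical axis (not along the pixel's ray), 0 where there is no reading), "vertical_fov" (degrees; the focal length in pixels is half the picture's height over the tangent of half this angle, whatever the lens; pixels are square), "cx", "cy" (the principal point, pixels), "R" (3x3) and "t" (3): a world point X has camera coordinates R X + t. Camera axes: x right, y down, z forward; pixel columns grow to the right and rows downward; lengths in m; the calibration is good to about 2 mm. A picture is of the moment at which its call begins.
- arm.close_job(): hands the job in; it is judged then, once.
The state is a dict: "time_s": time; "joint_positions": joint angles; "qvel": joint speeds; "joint_efforts": joint torques, N m; "ee_pos": TCP position; "tcp_rot": TCP orientation; "wrist_force": force on the tool from outside, world axes, zero at the start; "moment": the same for the moment, N m; "gripper_width": opening from 0.0 (shut) to 1.0 (fully open); "grip_force": force on a finger pad.
Only numpy, scipy, OpenCV 4.12 (cv2) and the standard library are available. Lean on these libraries where they do the work, as an engineer would, in place of code of your own. Each camera call takes 0.05 s, during which the arm holds its last target. There are 200 camera calls.

## Task

Build the carved animal totem on the oblong plinth, from the bottom up, one piece after another: the elephant standing in the middle of the plinth and lined up with its long side, the tortoise centred on the elephant's flat back and lined up with it, the little bowl upright in the middle of the tortoise's shell, and last the bird standing upright in the bowl. Heads may point to either end; leave the tower standing by itself, and leave the lidded pot where it is.

Things in the scene. Friction and masses are not known exactly. Their poses are not given: they have to be found in the camera images.
- elephant: loose dark-wood elephant on four legs, 0.2 kg. Origin: centre of its underside (feet cover 78 x 50 mm), x to its head, z up. Trunk reaches x = +75 mm, tail -49. Grip across y: the body is a block 50 mm wide, x -40 to +40, z 24 to 60 mm. Highest is a flat saddle, 58 x 44 mm, centred over the origin, top at z = 64 mm
- tortoise: loose dark-wood carved tortoise with a flat-topped shell, about 0.08 kg. Origin: centre of its underside. x runs to its head, z up. Flat belly 52 x 42 mm; shell 66 mm long (x) and 54 mm wide (y, the grip) with upright sides from z = 8 to 20 mm, then a 48 x 42 mm flat top at z = 28 mm. Head reaches x = +52 mm, tail -45 mm
- bowl: loose round dark-wood bowl, open at the top, about 0.05 kg. Origin: centre of its underside, z up. 24 mm high, foot 38 mm across, outside 60 mm across with upright sides from z = 13 to 24 mm (the grip), wall 5 mm, inner floor at z = 6 mm and about 38 mm across
- bird: loose dark-wood bird, upright like a chess pawn, 0.035 kg. Origin: centre of its round foot (24 mm across), on its underside, z up, beak to x. 60 mm high; round upright body 26 mm across from z = 18 to 40 mm (the grip), head a 20 mm ball centred at z = 50 mm. Beak reaches x = +23 mm, tail stub x = -26 mm, so grip across y
- plinth: fixed oblong light-wood plinth with square corners, the place of the totem. Origin: centre of its underside, on the table; 130 mm long (x), 90 mm wide (y), 24 mm high (top at z = 24 mm)
- round_plinth: fixed round light-wood plinth, 110 mm across and 24 mm high, not used in this job. Origin: centre of its underside
- pot: loose dark-wood lidded pot with a knob, 54 mm across and 52 mm high, not part of the totem: leave it alone. Origin: centre of its underside
There are look-alikes about, which are no part of the job. Leave any red look-alike of the bowl alone.

How it is judged:
By the outcome, as a careful person would: the job done as asked, in the order asked, and still so for the second after the job is handed in, with the robot touching nothing.
It also fails if it takes over 136 s, if anything falls off the work surface, if the arm or the gripper's body presses on something with over 40 N, if the wrist force passes 120 N, or if a joint passes its speed limit or range.

## Working session

There is one attempt and no reset: what is moved stays moved. The work goes in short steps, Python scripts to look and compute and a shell command to move; the robot and the scene stay as the last step left them, time stands still between calls to the robot, and variables do not carry over. Pictures are saved under pics/ and viewed, at most 14 in all, crops included, and the job is handed in when it is done.

```bash
mkdir -p pics; cat > h.py <<'E'
import numpy as np, cv2
from rig import arm
from scipy.spatial.transform import Rotation as Ro
def cloud(n):
    im=arm.get_image(n); d=im["depth"]; h,w=d.shape
    f=h/2/np.tan(np.radians(im["vertical_fov"])/2)
    v,u=np.mgrid[:h,:w]
    P=np.stack([(u-im["cx"])*d/f,(v-im["cy"])*d/f,d],-1)
    W=(P-im["t"])@np.array(im["R"])
    W[d==0]=np.nan
    return im,W
def save(im,n): cv2.imwrite("pics/"+n,cv2.cvtColor(im["pixels"],cv2.COLOR_RGB2BGR))
E
python3 - <<'E'
from h import *
s=arm.get_state(); print(s)
for n in("top","scene"):
    im,W=cloud(n); save(im,n+"0.png"); np.savez(n+"0.npz",W=W,px=im["pixels"])
    print(n,im["vertical_fov"],-np.array(im["R"]).T@im["t"])
E
```

```text
{'time_s': 0.0, 'joint_positions': array([ 1.18482903,  0.33389997,  0.03991008,  1.46628286, -0.01340526,
        1.34332757, -0.05851726]), 'qvel': array([ 1.45874095e-04, -1.70555051e-03, -7.50005477e-04, -1.47851083e-03,
        3.50648650e-05,  5.43983486e-04, -3.16144079e-04]), 'joint_efforts': array([ 2.34441395e-04, -6.56367445e+01,  1.33533977e+00, -4.03799200e+01,
       -5.96537674e-02,  4.49232920e-02,  1.37072657e-04]), 'ee_pos': array([ 0.18366789, -0.62300497,  0.2216612 ]), 'tcp_rot': array([ 9.89742835e-01,  1.42858106e-01, -1.76171977e-04, -8.06668927e-04]), 'wrist_force': array([ 0.25960722, -0.35409281, -0.068642  ]), 'moment': array([0.00181751, 0.00960901, 0.03884005]), 'grip_force': 0.0, 'gripper_width': 0.9977360863948047}
top 42.794303662596526 [0.46315207 0.00735991 1.0372035 ]
scene 47.36036588713144 [ 1.39752589 -0.03205568  0.6632567 ]
```

View pics/top0.png

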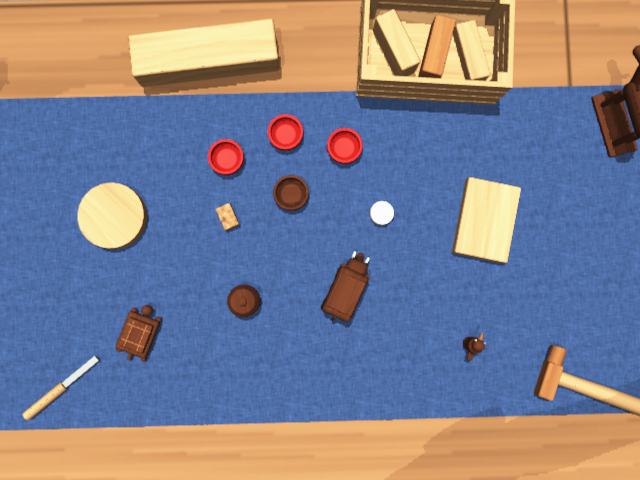

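View pics/scene0.png

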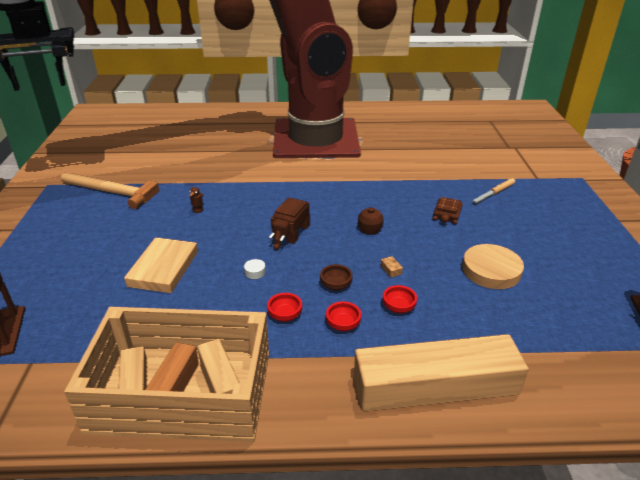

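The top view has world +x up and -y right. It shows the elephant at (347,288) with its head up, the tortoise at (138,335) with its head at (147,310), the dark bowl at (291,193), the bird at (475,345), the plinth at (487,220), and the pot at (244,301).

```bash
cat >> h.py <<'E'
def rect(W,win,z0,z1):
    a,b,c,d=win; Q=W[c:d,a:b].reshape(-1,3); Q=Q[(Q[:,2]>z0)&(Q[:,2]<z1)]
    (c_,s,a_)=cv2.minAreaRect((Q[:,:2]*1000).astype(np.float32))
    if s[0]<s[1]: s=s[::-1]; a_+=90
    return np.round(c_,1),np.round(s,1),round((a_+90)%180-90,1),len(Q),np.round(np.nanmedian(Q[:,2])*1000,1),np.round(Q.mean(0)*1000,1)
E
python3 - <<'E'
from h import *
W=np.load("top0.npz")["W"]
print("table",np.nanmedian(W[380:400,200:400,2]))
for n,win,z0,z1 in [("eleph",(310,385,240,335),.060,.075),("eleph body",(310,385,240,335),.03,.075),("tort top",(105,170,295,370),.025,.04),("tort shell",(105,170,295,370),.015,.04),
 ("bowl rim",(268,315,170,215),.018,.03),("bowl all",(268,315,170,215),.003,.03),("plinth",(440,535,165,275),.018,.03),("bird",(450,500,320,375),.004,.08),("birdhead",(450,500,320,375),.045,.08),("bird body",(450,500,320,375),.015,.038),("pot",(220,270,275,325),.01,.08)]:
    print(n,*rect(W,win,z0,z1))
B=W[325:368,455:495]
for r in B[::2,::2]: print(' '.join('%3d'%(1000*z) for z in r[:,2]))
px=np.load("top0.npz")["px"]
c=np.hstack([cv2.resize(px[315:375,445:505],(400,400)),cv2.resize(px[295:370,100:175],(400,400))])
cv2.imwrite("pics/c.png",c[:,:,::-1])
E
```

```text
table 0.0002938376902884151
eleph [454.4 -61.6] [81.1 45.7] -27.7 1113 63.4 [452.2 -60.6  63.5]
eleph body [462.1 -65.5] [116.6  51.9] -27.1 1879 61.6 [459.6 -63.6  59.6]
tort top [405.7 276.3] [73.9 42.3] -22.6 730 27.9 [394.9 280.5  28. ]
tort shell [399. 279.] [92.2 54.5] -22.7 1399 25.4 [397.  278.1  24.2]
bowl rim [623.2  22.6] [59.2 58.6] -65.5 320 23.5 [622.9  22.   23.5]
bowl all [627.2  22.1] [78.4 75.8] 88.6 1106 9.7 [624.5  22.6  12.4]
plinth [ 569.6 -305.3] [130.8  90.8] -13.2 4154 23.5 [ 568.9 -304.4   23.5]
bird [ 359.7 -278.8] [87.3 71.9] -3.0 370 41.5 [ 362.4 -268.6   38.4]
birdhead [ 368.9 -273.9] [30.7 18.2] -34.2 153 55.6 [ 367.  -271.    55.1]
bird body [ 357.7 -267.3] [36.7 18. ] 2.4 100 27.9 [ 357.1 -263.4   28. ]
pot [445.1 104.1] [53.1 52.5] -23.4 857 39.3 [445.3 103.1  38.3]
  1   2   2  -2  -4   2   0   1   0   0   1   1   0   0   3   1  -1   1   0  -1
  1  -1   0   2   1   4   3   0  -3   0   0  -1  -3   1   0   0  -1   0   1   0
 -1   0   0  -2   2   0   1   1  -1   0  -1   0  -2   1   0   1   0   2  -2  -3
 -2   0  -1   0   0   0   0   0   0   2   1  -3  
[... 769 characters left out ...]
2   0   1  23  39  41  43  55  58  50  -1   0  -1   1  -2  -1
  2   0   3   0   1   0   0  25  20  41  38  38  36   1   0   1  -3   0   2   2
  2   2   1   0   0   0  -1  27  24  23   1  -1   0   2  -2  -3   0   0   0  -1
 -2   0   0  -1   0   0   0  28  28  -1  -1  -4   0   3  -1  -1   0  -2   0   0
  2   1   4  -1  -1  -2   0  30  29   0   0  -3   3  -2  -1  -1   4   2   0   0
 -1   0   0  -2   0   0  -2   3   0   0   0  -2  -2  -2   0   1   0   1  -1   0
  0  -3   0   1   2   2   0  -1   1  -1   0  -2   0  -1   3  -2  -2   2  -1   1Traceback (most recent call last):
  File "<stdin>", line 8, in <module>
  File "<stdin>", line 8, in <genexpr>
ValueError: cannot convert float NaN to integer
```

```bash
cat >> h.py <<'E'
def prof(W,win,c,ang,lo,hi,v0,v1):
    "along-axis extent of strip v0<|v|<v1 in z range"
    a,b,cc,d=win; Q=W[cc:d,a:b].reshape(-1,3)*1000; Q=Q[(Q[:,2]>lo)&(Q[:,2]<hi)]
    t=np.radians(ang); r=Q[:,:2]-c; u=r@[np.cos(t),np.sin(t)]; v=r@[-np.sin(t),np.cos(t)]
    m=(abs(v)<v1)&(abs(v)>v0); return np.round([*np.percentile(u[m],[0,2,98,100]),*np.percentile(v,[0,2,98,100]),m.sum()],1)
E
python3 - <<'E'
from h import *
from scipy.optimize import least_squares
W=np.load("top0.npz")["W"]; px=np.load("top0.npz")["px"]
e=(310,385,240,335); t=(105,170,295,370)
for a in(62.5,50,30): print("e",a,prof(W,e,[446.6,-57.5],-27.4,a,75,10,30))
for a in(62.5,50,30): print("e",a,prof(W,e,[446.6,-57.5],-27.4,a,75,0,6))
for a in(26,12,5): print("t",a,prof(W,t,[397,279],-22.7,a,75,12,18),prof(W,t,[397,279],-22.7,a,75,0,8))
Q=W[320:375,450:500].reshape(-1,3)*1000; Q=Q[Q[:,2]>8]
H=Q[Q[:,2]>51]
s=least_squares(lambda p:np.linalg.norm(H-[p[0],p[1],50],axis=1)-10,[365,-272],loss="soft_l1"); print("head",s.x)
r=Q[:,:2]-s.x; d=np.hypot(*r.T)
for q,dd,rr in sorted(zip(Q.tolist(),d,r),key=lambda k:-k[1])[:14]: print(np.round(q),round(dd),round(np.degrees(np.arctan2(rr[1],rr[0]))))
c=np.hstack([cv2.resize(px[315:375,445:505],(400,400)),cv2.resize(px[295:370,100:175],(400,400))])
cv2.imwrite("pics/c.png",c[:,:,::-1])
E
```

```text
e 62.5 [-26.6 -21.3  35.   40.8 -22.8 -21.6  20.5  21.8 436. ]
e 50 [ -33.1  -30.6   58.2   63.7  -26.1  -24.1   23.6   25.5 1016. ]
e 30 [ -33.1  -30.6   64.3   75.7  -26.1  -24.    24.2   26.2 1076. ]
e 62.5 [-27.5 -20.4  34.6  35.6 -22.8 -21.6  20.5  21.8 211. ]
e 50 [-34.8 -31.6  62.6  64.5 -26.1 -24.1  23.6  25.5 460. ]
e 30 [-40.9 -34.9  69.2  72.5 -26.1 -24.   24.2  26.2 494. ]
t 26 [-26.9 -25.6  19.4  20.5 -20.3 -19.1  20.6  21.7 185. ] [-27.5 -26.4  37.6  43.5 -20.3 -19.1  20.6  21.7 248. ]
t 12 [-37.2 -34.8  28.5  29.3 -26.5 -25.5  26.2  28.4 299. ] [-46.1 -38.6  46.   47.9 -26.5 -25.5  26.2  28.4 500. ]
t 5 [-37.2 -34.7  29.5  52.7 -51.  -25.7  27.   75.1 307. ] [-65.6 -42.8  46.   47.9 -51.  -25.7  27.   75.1 513. ]
head [ 365.30540858 -271.9166912 ]
[ 340. -263.   31.] 27 161
[ 341. -260.   29.] 27 154
[ 339. -265.   29.] 27 165
[ 339. -266.   30.] 26 168
[ 341. -262.   30.] 26 157
[ 343. -259.   28.] 26 150
[ 341. -264.   26.] 26 163
[ 343. -260.   29.] 25 153
[ 341. -265.   29.] 25 164
[ 341. -266.   31.] 25 167
[ 343. -262.   28.] 25 157
[ 343. -263.   32.] 24 158
[ 344. -261.   29.] 24 152
[ 343. -264.   32.] 24 162
```

View pics/c.png

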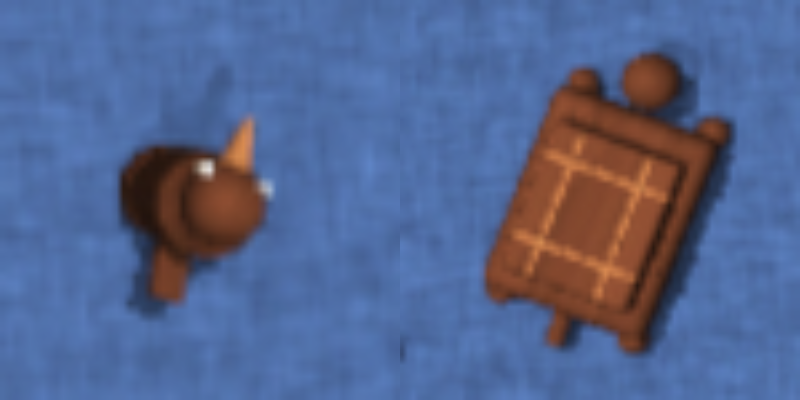

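The crop shows the bird's beak up-right and tail at lower left, and the tortoise's head at the top. Poses are settled, so I'll write a motion helper.

```bash
cat >> h.py <<'E'
def plan(x,y,z,hd=None):
    "mm, heading of tool x in deg (mod 180) -> yaw deg, then shift in tool axes (cm) after that turn"
    s=arm.get_state(); R=Ro.from_quat(s["tcp_rot"]).as_matrix(); p=s["ee_pos"]*1000
    h=np.degrees(np.arctan2(R[1,0],R[0,0])); yaw=0 if hd is None else -((hd-h+90)%180-90)
    M=R@Ro.from_euler("z",yaw,degrees=True).as_matrix()
    print("t",round(s["time_s"],2),"p",np.round(p,1),"h",round(h,1),"tilt",round(np.degrees(np.arccos(-R[2,2])),2),"yaw",round(yaw,2),"shift",np.round(M.T@(np.array([x,y,z])-p)/10,2),"grip",round(s["gripper_width"],3),round(s["grip_force"],1),"q7",round(s["joint_positions"][6],2))
E
python3 -c "from h import *;plan(452.8,-60.9,140,-27.4)"
```

```text
t 0.1 p [ 183.7 -623.   221.8] h 16.4 tilt 0.08 yaw 43.83 shift [ -1.97 -62.28   8.24] grip 0.999 0.0 q7 -0.06
```

```bash
python3 -m pendant '[{"translation":[0,0,0],"yaw":7.3},{"translation":[0,0,0],"yaw":7.3},{"translation":[0,0,0],"yaw":7.3},{"translation":[0,0,0],"yaw":7.3},{"translation":[0,0,0],"yaw":7.3},{"translation":[0,0,0],"yaw":7.3},{"translation":[-0.1,-2,0.2],"yaw":0},{"translation":[-0.1,-4,0.5],"yaw":0},{"translation":[-0.1,-4,0.5],"yaw":0},{"translation":[-0.1,-4,0.5],"yaw":0},{"translation":[-0.1,-4,0.5],"yaw":0},{"translation":[-0.1,-4,0.5],"yaw":0},{"translation":[-0.1,-4,0.5],"yaw":0},{"translation":[-0.1,-4,0.5],"yaw":0}]' 1 20
python3 -m pendant '[{"translation":[-0.1,-4,0.5],"yaw":0},{"translation":[-0.1,-4,0.5],"yaw":0},{"translation":[-0.2,-4,0.5],"yaw":0},{"translation":[-0.2,-4,0.5],"yaw":0},{"translation":[-0.2,-4,0.6],"yaw":0},{"translation":[-0.2,-4,0.6],"yaw":0},{"translation":[-0.2,-4,0.6],"yaw":0},{"translation":[0,-3,0.6],"yaw":0},{"translation":[0,-1.5,0.5],"yaw":0},{"translation":[0,0,0],"yaw":0},{"translation":[0,0,0],"yaw":0}]'
python3 -c "
from h import *
plan(452.8,-60.9,27,-27.4)
im,W=cloud('wrist');save(im,'w1.png');np.save('w1.npy',W)
"
```

```text
time_s: 1.5
ee_pos: [0.315, -0.3516, 0.1851]
tcp_rot: [0.972, -0.237, -0.0, -0.0]
wrist_force: [1.3, -0.6, -0.3]
gripper_width: 1.001
grip_force: 0.0
time_s: 2.6
ee_pos: [0.453, -0.0595, 0.1363]
tcp_rot: [0.972, -0.236, -0.0, 0.0]
wrist_force: [-0.6, -0.2, 0.2]
gripper_width: 0.997
grip_force: 0.0
t 2.6 p [453.  -59.5 136.3] h -27.4 tilt 0.05 yaw 0.05 shift [ 0.05  0.13 10.93] grip 0.997 0.0 q7 -2.03
```

View pics/w1.png

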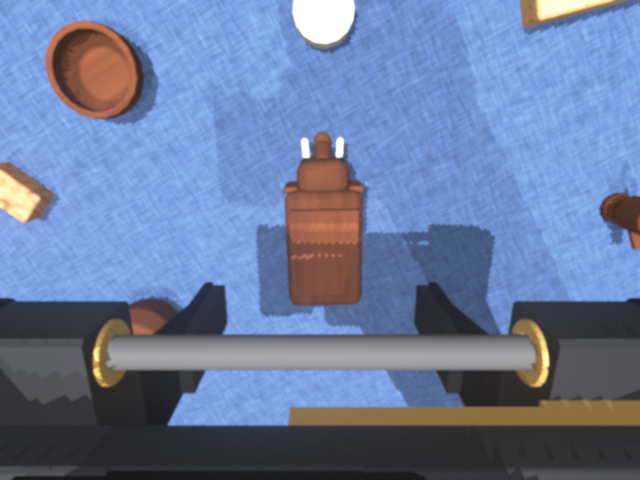

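The wrist view shows the elephant at (325,245), centred between the fingers at about 205 and 435. I'll descend and grip.

```bash
python3 -m pendant '[{"translation":[0.05,0.1,1],"yaw":0},{"translation":[0,0,2],"yaw":0},{"translation":[0,0,2],"yaw":0},{"translation":[0,0,2],"yaw":0},{"translation":[0,0,2],"yaw":0},{"translation":[0,0,1.3],"yaw":0},{"translation":[0,0,0.6],"yaw":0},{"translation":[0,0,0],"yaw":0},{"translation":[0,0,0],"yaw":0},{"translation":[0,0,0],"yaw":0}]'
python3 -c "from h import *;plan(452.8,-60.9,27,-27.4)"
python3 -m pendant '[{"translation":[0,0,0],"yaw":0},{"translation":[0,0,0],"yaw":0},{"translation":[0,0,0],"yaw":0},{"translation":[0,0,0],"yaw":0},{"translation":[0,0,0],"yaw":0},{"translation":[0,0,0],"yaw":0},{"translation":[0,0,0],"yaw":0},{"translation":[0,0,0],"yaw":0},{"translation":[0,0,0],"yaw":0},{"translation":[0,0,0],"yaw":0}]' 0 20
python3 -c "from h import *;plan(452.8,-60.9,27,-27.4)"
```

```text
time_s: 3.65
ee_pos: [0.4541, -0.0604, 0.0284]
tcp_rot: [0.972, -0.237, 0.001, -0.0]
wrist_force: [1.1, -0.6, -0.3]
gripper_width: 0.998
grip_force: 0.0
t 3.65 p [454.1 -60.4  28.4] h -27.4 tilt 0.08 yaw 0.02 shift [-0.09  0.1   0.14] grip 0.998 0.0 q7 -2.1
time_s: 4.65
ee_pos: [0.4533, -0.0604, 0.0276]
tcp_rot: [0.972, -0.237, -0.0, 0.0]
wrist_force: [-1.8, -1.5, 1.6]
gripper_width: 0.572
grip_force: 20.0
t 4.65 p [453.3 -60.4  27.6] h -27.4 tilt 0.02 yaw 0.03 shift [-0.02  0.06  0.06] grip 0.572 20.0 q7 -2.1
```

```bash
python3 -m pendant '[{"translation":[0,0,-1],"yaw":0},{"translation":[0,0,-2],"yaw":0},{"translation":[0,0,-2],"yaw":0},{"translation":[0,0,-2],"yaw":0},{"translation":[0,0,-1],"yaw":-3.2},{"translation":[0,0,0],"yaw":-5.5},{"translation":[0,0,0],"yaw":-5.5},{"translation":[0,0,0],"yaw":0},{"translation":[0,0,0],"yaw":0}]'
python3 -c "from h import *;plan(569.3,-304.9,100,-13.2)"
```

```text
time_s: 5.55
ee_pos: [0.4534, -0.0601, 0.1078]
tcp_rot: [0.993, -0.116, 0.0, -0.0]
wrist_force: [0.1, -0.1, -2.6]
gripper_width: 0.572
grip_force: 20.0
t 5.55 p [453.4 -60.1 107.8] h -13.3 tilt 0.01 yaw -0.12 shift [16.87 21.18  0.78] grip 0.572 20.0 q7 -1.8
```

```bash
python3 -m pendant '[{"translation":[0.8,1,0],"yaw":-0.1},{"translation":[1.6,2,0],"yaw":0},{"translation":[2.4,3,0],"yaw":0},{"translation":[2.4,3,0],"yaw":0},{"translation":[2.4,3,0],"yaw":0},{"translation":[2.4,3,0],"yaw":0},{"translation":[2.4,3,0],"yaw":0},{"translation":[1.6,2,0.4],"yaw":0},{"translation":[0.8,1.1,0.4],"yaw":0},{"translation":[0,0,0],"yaw":0},{"translation":[0,0,0],"yaw":0},{"translation":[0,0,0],"yaw":0}]'
python3 - <<'E'
from h import *
plan(569.3,-304.9,52.5,-13.2)
im,W=cloud('top');np.save('t1.npy',W)
for a in(.085,.075,.045): print(rect(W,(430,545,150,290),a,.13 if a!=.075 else .13))
E
```

```text
time_s: 6.75
ee_pos: [0.5693, -0.3023, 0.0997]
tcp_rot: [0.994, -0.113, -0.0, -0.0]
wrist_force: [0.8, -0.8, -3.0]
gripper_width: 0.573
grip_force: 20.0
t 6.75 p [ 569.3 -302.3   99.7] h -13.0 tilt 0.04 yaw 0.21 shift [0.06 0.26 4.72] grip 0.573 20.0 q7 -1.47
(array([ 578.6, -311.2]), array([118.6,  56.6]), -19.6, 304, np.float64(116.8), array([ 545.4, -288.8,  113.9]))
(array([ 579.7, -311.6]), array([121.1,  56.6]), -19.6, 344, np.float64(113.8), array([ 546.4, -288.3,  110. ]))
(array([ 579.7, -311.6]), array([121.1,  56.6]), -19.6, 346, np.float64(113.7), array([ 546.4, -288.3,  109.8]))
```

```bash
python3 -m pendant '[{"translation":[0.05,0.25,1],"yaw":0.2},{"translation":[0,0,1],"yaw":0},{"translation":[0,0,1],"yaw":0},{"translation":[0,0,1],"yaw":0},{"translation":[0,0,0.4],"yaw":0},{"translation":[0,0,0],"yaw":0},{"translation":[0,0,0],"yaw":0},{"translation":[0,0,0],"yaw":0}]'
python3 -c "from h import *;plan(569.3,-304.9,51.5,-13.2)"
```

```text
time_s: 7.6
ee_pos: [0.5696, -0.3066, 0.0561]
tcp_rot: [0.993, -0.116, 0.0, 0.0]
wrist_force: [-0.7, 0.1, -2.9]
gripper_width: 0.571
grip_force: 20.0
t 7.6 p [ 569.6 -306.6   56.1] h -13.3 tilt 0.05 yaw -0.07 shift [-0.07 -0.16  0.46] grip 0.571 20.0 q7 -1.48
```

```bash
python3 -m pendant '[{"translation":[-0.05,-0.15,0.1],"yaw":0},{"translation":[0,0,0.2],"yaw":0},{"translation":[0,0,0.1],"yaw":0},{"translation":[0,0,0],"yaw":0},{"translation":[0,0,0],"yaw":0},{"translation":[0,0,0],"yaw":0}]'
python3 -c "from h import *;plan(569.3,-304.9,51.5,-13.2)"
```

```text
time_s: 8.2
ee_pos: [0.5691, -0.3047, 0.0517]
tcp_rot: [0.993, -0.116, 0.0, -0.0]
wrist_force: [-1.6, 1.0, 0.4]
gripper_width: 0.576
grip_force: 20.0
t 8.2 p [ 569.1 -304.7   51.7] h -13.3 tilt 0.01 yaw -0.07 shift [0.02 0.01 0.02] grip 0.576 20.0 q7 -1.49
```

Contact has been made, shown by the wrist force dropping. I'll release, go up, and head toward the tortoise while turning.

```bash
python3 -m pendant '[{"translation":[0,0,0],"yaw":0},{"translation":[0,0,0],"yaw":0},{"translation":[0,0,0],"yaw":0},{"translation":[0,0,0],"yaw":0},{"translation":[0,0,0],"yaw":0},{"translation":[0,0,0],"yaw":0},{"translation":[0,0,-1],"yaw":0},{"translation":[0,0,-3],"yaw":0},{"translation":[0,0,-3],"yaw":0},{"translation":[0,0,-3],"yaw":0},{"translation":[0,0,-2],"yaw":0},{"translation":[0,-4,0],"yaw":0},{"translation":[0,-4,0],"yaw":0},{"translation":[0,-4,0],"yaw":0},{"translation":[0,-4,0],"yaw":0},{"translation":[0,-4,0],"yaw":0}]' 1
python3 - <<'E'
from h import *
im,W=cloud('top');np.save('t1.npy',W); 
w=(435,545,150,290)
for a in(.084,.07,.05): print(rect(W,w,a,.11))
c=[569.3,-304.9]
print(rect(W,w,.018,.03))
for a in (86.5,75): print(prof(W,w,c,-13.2,a,110,10,18))
plan(394.2,280.7,120,157.3)
E
```

```text
time_s: 9.8
ee_pos: [0.6153, -0.1086, 0.1727]
tcp_rot: [0.993, -0.116, 0.001, 0.0]
wrist_force: [0.3, 0.3, 0.0]
gripper_width: 1.003
grip_force: 0.0
(array([0., 0.]), array([0., 0.]), 0.0, 0, np.float64(nan), array([nan, nan, nan]))
(array([ 600.9, -335. ]), array([7.6, 2.4]), -18.9, 7, np.float64(77.8), array([ 601.8, -335.2,   78.6]))
(array([ 600.9, -335. ]), array([7.6, 2.4]), -18.9, 7, np.float64(77.8), array([ 601.8, -335.2,   78.6]))
(array([ 609.9, -356.5]), array([28. , 10.2]), -7.0, 56, np.float64(23.5), array([ 612.1, -357.6,   23.3]))
  return np.nanmean(a, axis, out=out, keepdims=keepdims)
h.py:17: RuntimeWarning: Mean of empty slice.
  return np.round(c_,1),np.round(s,1),round((a_+90)%180-90,1),len(Q),np.round(np.nanmedian(Q[:,2])*1000,1),np.round(Q.mean(0)*1000,1)
  ret = um.true_divide(
Traceback (most recent call last):
  File "h.py", line 22, in prof
    m=(abs(v)<v1)&(abs(v)>v0); return np.round([*np.percentile(u[m],[0,2,98,100]),*np.percentile(v,[0,2,98,100]),m.sum()],1)
                                                 ~~~~~~~~~~~~~^^^^^^^^^^^^^^^^^^^
IndexError: index -1 is out of bounds for axis 0 with size 0
```

```bash
python3 -m pendant '[{"translation":[0,-4,0],"yaw":-8.53},{"translation":[0,0,0],"yaw":-8.53},{"translation":[0,0,0],"yaw":-8.53},{"translation":[0,0,0],"yaw":-8.53},{"translation":[0,0,0],"yaw":-8.53},{"translation":[0,0,0],"yaw":-8.53},{"translation":[0,0,0],"yaw":-8.53},{"translation":[0,0,0],"yaw":-8.53},{"translation":[0,0,0],"yaw":-8.53},{"translation":[0,0,0],"yaw":-8.53},{"translation":[0,0,0],"yaw":-8.53},{"translation":[0,0,0],"yaw":-8.53},{"translation":[0,0,0],"yaw":-8.53},{"translation":[0,0,0],"yaw":-8.53},{"translation":[0,0,0],"yaw":-8.53},{"translation":[0,0,0],"yaw":-8.53},{"translation":[0,0,0],"yaw":-8.53},{"translation":[0,0,0],"yaw":-8.53},{"translation":[0,0,0],"yaw":-8.53},{"translation":[0,0,0],"yaw":-8.53}]' 1
python3 -c "from h import *;plan(394.2,280.7,120,157.3)"
```

```text
time_s: 11.85
ee_pos: [0.6243, -0.0717, 0.1723]
tcp_rot: [0.194, 0.981, -0.0, 0.0]
wrist_force: [-0.5, 0.4, -0.4]
gripper_width: 0.997
grip_force: 0.0
t 11.85 p [624.3 -71.7 172.3] h 157.7 tilt 0.04 yaw 0.36 shift [34.82 23.63  5.2 ] grip 0.997 0.0 q7 0.96
```

```bash
python3 -m pendant '[{"translation":[1.5,1,0],"yaw":0.3},{"translation":[3,2,0],"yaw":0},{"translation":[3,2,0],"yaw":0},{"translation":[3,2,0],"yaw":0},{"translation":[3,2,0],"yaw":0},{"translation":[3,2,0],"yaw":0},{"translation":[3,2,0.5],"yaw":0},{"translation":[3,2,0.5],"yaw":0},{"translation":[3,2,1],"yaw":0},{"translation":[3,2,1],"yaw":0},{"translation":[3,2,1],"yaw":0},{"translation":[2,1.6,1],"yaw":0},{"translation":[1.3,1,0],"yaw":0},{"translation":[0,0,0],"yaw":0},{"translation":[0,0,0],"yaw":0}]'
python3 - <<'E'
from h import *
plan(394.2,280.7,3,157.3)
im,W=cloud('top');np.save('t1.npy',W); 
w=(435,545,150,290)
for a in(.084,.07,.05): print(rect(W,w,a,.11))
c=[569.3,-304.9]
for a in (86.5,75): print(prof(W,w,c,-13.2,a,110,10,18))
E
```

```text
time_s: 13.35
ee_pos: [0.3956, 0.2817, 0.1218]
tcp_rot: [0.2, 0.98, -0.0, 0.0]
wrist_force: [-0.1, -1.0, 0.6]
gripper_width: 0.997
grip_force: 0.0
t 13.35 p [395.6 281.7 121.8] h 157.0 tilt 0.05 yaw -0.33 shift [ 0.1  -0.14 11.88] grip 0.997 0.0 q7 0.26
(array([ 567.9, -303.3]), array([75.4, 45.2]), -11.7, 1134, np.float64(87.4), array([ 569.1, -303.5,   87.4]))
(array([ 577.1, -305.4]), array([102.8,  51.7]), -12.2, 1897, np.float64(85.6), array([ 573.8, -302.1,   84.2]))
(array([ 580.5, -306.2]), array([118.2,  51.7]), -12.3, 2148, np.float64(84.7), array([ 574.5, -300.7,   81.4]))
[-38.5 -28.6  26.5  28.5 -21.1 -20.   21.7  23.5 279. ]
[-41.1 -39.6  52.5  56.2 -24.4 -20.4  25.2  27.6 577. ]
```

Elephant sits within about 1.5 mm and 1° of the plinth centre. Now I'll grasp the tortoise.

```bash
python3 -m pendant '[{"translation":[0.1,-0.15,1],"yaw":-0.3},{"translation":[0,0,2.5],"yaw":0},{"translation":[0,0,3],"yaw":0},{"translation":[0,0,2.5],"yaw":0},{"translation":[0,0,1.5],"yaw":0},{"translation":[0,0,0.8],"yaw":0},{"translation":[0,0,0],"yaw":0},{"translation":[0,0,0],"yaw":0},{"translation":[0,0,0],"yaw":0}]'
python3 -c "from h import *;plan(394.2,280.7,2.5,157.3)"
```

```text
time_s: 14.3
ee_pos: [0.395, 0.2812, 0.0096]
tcp_rot: [0.197, 0.98, 0.0, 0.001]
wrist_force: [1.1, 0.0, 0.5]
gripper_width: 0.998
grip_force: 0.0
t 14.3 p [395.  281.2   9.6] h 157.3 tilt 0.1 yaw 0.02 shift [ 0.06 -0.08  0.71] grip 0.998 0.0 q7 0.1
```

```bash
python3 -m pendant '[{"translation":[0.05,-0.05,0.4],"yaw":0},{"translation":[0,0,0.3],"yaw":0},{"translation":[0,0,0],"yaw":0},{"translation":[0,0,0],"yaw":0}]'
python3 -c "from h import *;plan(394.2,280.7,2.5,157.3)"
python3 -m pendant '[{"translation":[0,0,0],"yaw":0},{"translation":[0,0,0],"yaw":0},{"translation":[0,0,0],"yaw":0},{"translation":[0,0,0],"yaw":0},{"translation":[0,0,0],"yaw":0},{"translation":[0,0,0],"yaw":0},{"translation":[0,0,0],"yaw":0},{"translation":[0,0,0],"yaw":0},{"translation":[0,0,0],"yaw":0}]' 0 15
python3 -c "from h import *;plan(394.2,280.7,2.5,157.3)"
```

```text
time_s: 14.7
ee_pos: [0.3936, 0.2805, 0.0015]
tcp_rot: [0.197, 0.981, -0.0, -0.0]
wrist_force: [0.1, 0.2, -1.1]
gripper_width: 0.999
grip_force: 0.0
t 14.7 p [393.6 280.5   1.5] h 157.3 tilt 0.01 yaw 0.03 shift [-0.05  0.04 -0.1 ] grip 0.999 0.0 q7 0.09
time_s: 15.6
ee_pos: [0.3936, 0.2805, 0.0016]
tcp_rot: [0.197, 0.98, 0.0, 0.0]
wrist_force: [-0.2, -0.5, 0.4]
gripper_width: 0.614
grip_force: 15.0
t 15.6 p [393.6 280.5   1.6] h 157.3 tilt 0.0 yaw 0.03 shift [-0.04  0.04 -0.09] grip 0.614 15.0 q7 0.09
```

```bash
python3 -m pendant '[{"translation":[0,0,-1],"yaw":0},{"translation":[0,0,-2],"yaw":0},{"translation":[0,0,-3],"yaw":0},{"translation":[0,0,-3],"yaw":0},{"translation":[0,0,-3],"yaw":0},{"translation":[0,0,-2],"yaw":-5},{"translation":[0,0,-1],"yaw":-5},{"translation":[0,0,0],"yaw":0},{"translation":[0,0,0],"yaw":0}]'
python3 -c "from h import *;plan(568.7,-303.7,150,167.4)"
```

```text
time_s: 16.5
ee_pos: [0.3935, 0.2803, 0.1515]
tcp_rot: [0.112, 0.994, -0.0, 0.0]
wrist_force: [0.2, -0.4, -0.9]
gripper_width: 0.619
grip_force: 15.0
t 16.5 p [393.5 280.3 151.5] h 167.2 tilt 0.02 yaw -0.23 shift [-29.83 -53.17   0.17] grip 0.619 15.0 q7 0.48
```

```bash
python3 -m pendant '[{"translation":[-1,-1.8,0],"yaw":-0.2},{"translation":[-1.7,-3,0],"yaw":0},{"translation":[-1.7,-3,0],"yaw":0},{"translation":[-1.7,-3,0],"yaw":0},{"translation":[-1.7,-3,0],"yaw":0},{"translation":[-1.7,-3,0],"yaw":0},{"translation":[-1.7,-3,0],"yaw":0},{"translation":[-1.7,-3,0],"yaw":0},{"translation":[-1.7,-3,0],"yaw":0},{"translation":[-1.7,-3,0],"yaw":0},{"translation":[-1.7,-3,0],"yaw":0},{"translation":[-1.7,-3,0],"yaw":0},{"translation":[-1.7,-3,0],"yaw":0},{"translation":[-1.7,-3,0],"yaw":0},{"translation":[-1.7,-3,0],"yaw":0},{"translation":[-1.7,-3,0],"yaw":0},{"translation":[-1.7,-3,0],"yaw":0},{"translation":[-1.1,-2.2,0],"yaw":0},{"translation":[-0.5,-1.2,0],"yaw":0},{"translation":[0,0,0],"yaw":0}]'
python3 -m pendant '[{"translation":[0,0,0],"yaw":0},{"translation":[0,0,0],"yaw":0},{"translation":[0,0,0],"yaw":0}]'
python3 -c "from h import *;plan(568.7,-303.7,92,167.4)"
```

```text
time_s: 18.5
ee_pos: [0.5691, -0.3044, 0.1501]
tcp_rot: [0.11, 0.994, 0.0, -0.001]
wrist_force: [-0.2, 0.2, 0.3]
gripper_width: 0.617
grip_force: 15.0
time_s: 18.8
ee_pos: [0.5698, -0.3018, 0.1519]
tcp_rot: [0.108, 0.994, -0.0, 0.0]
wrist_force: [-0.6, 0.0, -1.2]
gripper_width: 0.619
grip_force: 15.0
t 18.8 p [ 569.8 -301.8  151.9] h 167.6 tilt 0.01 yaw 0.23 shift [ 0.07 -0.21  5.99] grip 0.619 15.0 q7 1.52
```

```bash
python3 -m pendant '[{"translation":[0.05,-0.2,1.5],"yaw":0.2},{"translation":[0,0,2],"yaw":0},{"translation":[0,0,1.5],"yaw":0},{"translation":[0,0,0.5],"yaw":0},{"translation":[0,0,0],"yaw":0},{"translation":[0,0,0],"yaw":0},{"translation":[0,0,0],"yaw":0}]'
python3 -c "from h import *;plan(568.7,-303.7,90,167.4)"
```

```text
time_s: 19.5
ee_pos: [0.5693, -0.3052, 0.0974]
tcp_rot: [0.11, 0.994, -0.0, 0.001]
wrist_force: [-0.7, -0.8, -0.2]
gripper_width: 0.619
grip_force: 15.0
t 19.5 p [ 569.3 -305.2   97.4] h 167.3 tilt 0.07 yaw -0.07 shift [0.09 0.13 0.74] grip 0.619 15.0 q7 1.49
```

```bash
python3 -m pendant '[{"translation":[0.1,0.1,0.3],"yaw":0},{"translation":[0,0,0.2],"yaw":0},{"translation":[0,0,0],"yaw":0},{"translation":[0,0,0],"yaw":0},{"translation":[0,0,0],"yaw":0},{"translation":[0,0,0],"yaw":0}]'
python3 -c "from h import *;plan(568.7,-303.7,89.6,167.4)"
```

```text
time_s: 20.1
ee_pos: [0.568, -0.304, 0.0916]
tcp_rot: [0.11, 0.994, 0.0, 0.0]
wrist_force: [-0.0, 0.7, -0.6]
gripper_width: 0.616
grip_force: 15.0
t 20.1 p [ 568.  -304.    91.6] h 167.3 tilt 0.0 yaw -0.07 shift [-0.06  0.04  0.2 ] grip 0.616 15.0 q7 1.49
```

```bash
python3 -m pendant '[{"translation":[-0.05,0.05,0.1],"yaw":0},{"translation":[0,0,0.1],"yaw":0},{"translation":[0,0,0],"yaw":0},{"translation":[0,0,0],"yaw":0},{"translation":[0,0,0],"yaw":0}]'
python3 -c "from h import *;plan(568.7,-303.7,89.6,167.4)"
```

```text
time_s: 20.6
ee_pos: [0.5687, -0.3035, 0.0897]
tcp_rot: [0.11, 0.994, 0.0, 0.0]
wrist_force: [0.1, 0.2, 1.1]
gripper_width: 0.615
grip_force: 15.0
t 20.6 p [ 568.7 -303.5   89.7] h 167.3 tilt 0.02 yaw -0.06 shift [-0.   -0.02  0.01] grip 0.615 15.0 q7 1.49
```

```bash
python3 -m pendant '[{"translation":[0,0,0],"yaw":0},{"translation":[0,0,0],"yaw":0},{"translation":[0,0,0],"yaw":0},{"translation":[0,0,0],"yaw":0},{"translation":[0,0,0],"yaw":0},{"translation":[0,0,0],"yaw":0},{"translation":[0,0,-1],"yaw":0},{"translation":[0,0,-2.5],"yaw":0},{"translation":[0,0,-2.5],"yaw":0},{"translation":[0,0,-2],"yaw":0},{"translation":[0,0,0],"yaw":0}]' 1
python3 -c "from h import *;plan(623,22.3,120,167.4)"
```

```text
time_s: 21.7
ee_pos: [0.5703, -0.3039, 0.1736]
tcp_rot: [0.11, 0.994, -0.001, 0.002]
wrist_force: [0.5, -0.2, -0.3]
gripper_width: 1.006
grip_force: 0.0
t 21.7 p [ 570.3 -303.9  173.6] h 167.3 tilt 0.3 yaw -0.07 shift [ 2.   32.99  5.3 ] grip 1.006 0.0 q7 1.53
```

```bash
python3 -m pendant '[{"translation":[0.1,1.5,0],"yaw":0},{"translation":[0.2,3,0],"yaw":0},{"translation":[0.2,3,0],"yaw":0},{"translation":[0.2,3.5,0],"yaw":0},{"translation":[0.2,3.5,0],"yaw":0},{"translation":[0.2,3.5,0],"yaw":0},{"translation":[0.2,3.5,1],"yaw":0},{"translation":[0.2,3.5,1],"yaw":0},{"translation":[0.2,3.5,1],"yaw":0},{"translation":[0.2,2.5,1],"yaw":0},{"translation":[0.1,1.5,1.3],"yaw":0},{"translation":[0,0,0],"yaw":0},{"translation":[0,0,0],"yaw":0},{"translation":[0,0,0],"yaw":0}]'
python3 - <<'E'
from h import *
plan(623,22.3,1.5,167.4)
im,W=cloud('top');np.save('t2.npy',W); 
w=(435,545,150,290); c=[569.3,-304.9]
for a in(.113,.106,.05): print(rect(W,w,a,.14))
for a in (113.5,103): print(prof(W,w,c,-13.2,a,150,12,18))
im,W=cloud('wrist'); save(im,'w2.png')
E
```

```text
time_s: 23.1
ee_pos: [0.6204, 0.0167, 0.1168]
tcp_rot: [0.111, 0.994, -0.0, 0.0]
wrist_force: [-0.4, 0.4, 0.7]
gripper_width: 0.998
grip_force: 0.0
t 23.1 p [620.4  16.7 116.8] h 167.3 tilt 0.03 yaw -0.15 shift [-0.13  0.61 11.53] grip 0.998 0.0 q7 0.96
(array([ 578.8, -304.7]), array([69.1, 42.9]), -12.0, 817, np.float64(115.6), array([ 568.9, -302.4,  115.7]))
(array([ 577.1, -303.5]), array([83.5, 52.9]), -12.0, 1381, np.float64(114.1), array([ 570.4, -301.1,  112.9]))
(array([ 581. , -305.6]), array([117.9,  55.1]), -12.6, 2422, np.float64(107.4), array([ 571.3, -298.1,   99.9]))
[-25.2 -24.6  21.5  22.5 -19.3 -17.6  22.3  23.7 217. ]
[-34.8 -32.7  29.5  31.3 -25.7 -22.9  27.9  29.3 333. ]
```

View pics/w2.png

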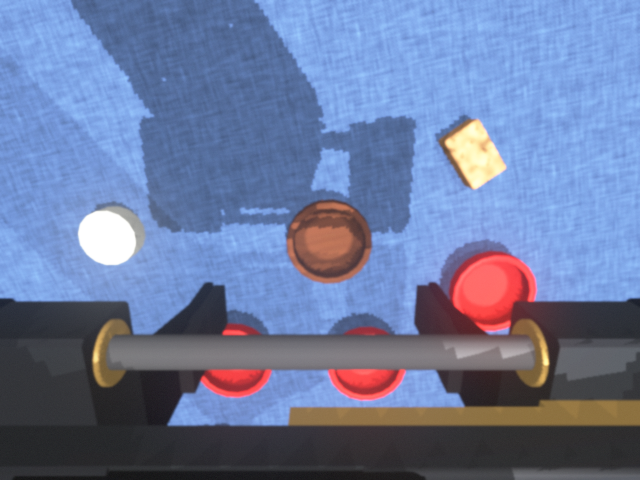

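Tower is good so far: the tortoise is within about 1 mm of the elephant. In the wrist view the bowl is at (330,240), clear of the red bowls.

```bash
python3 -m pendant '[{"translation":[-0.1,0.6,1],"yaw":0},{"translation":[0,0,2.5],"yaw":0},{"translation":[0,0,3],"yaw":0},{"translation":[0,0,2.5],"yaw":0},{"translation":[0,0,1.2],"yaw":0},{"translation":[0,0,0.5],"yaw":0},{"translation":[0,0,0],"yaw":0},{"translation":[0,0,0],"yaw":0},{"translation":[0,0,0],"yaw":0}]'
python3 -c "from h import *;plan(623,22.3,1.5,167.4)"
```

```text
time_s: 24.1
ee_pos: [0.6235, 0.0237, 0.0108]
tcp_rot: [0.11, 0.994, 0.0, 0.001]
wrist_force: [-0.3, -0.1, 0.2]
gripper_width: 0.999
grip_force: 0.0
t 24.1 p [623.5  23.7  10.8] h 167.3 tilt 0.11 yaw -0.07 shift [ 0.02 -0.15  0.93] grip 0.999 0.0 q7 0.88
```

```bash
python3 -m pendant '[{"translation":[0,-0.1,0.4],"yaw":0},{"translation":[0,0,0.4],"yaw":0},{"translation":[0,0,0],"yaw":0},{"translation":[0,0,0],"yaw":0}]'
python3 -c "from h import *;plan(623,22.3,1.5,167.4)"
python3 -m pendant '[{"translation":[0,0,0],"yaw":0},{"translation":[0,0,0],"yaw":0},{"translation":[0,0,0],"yaw":0},{"translation":[0,0,0],"yaw":0},{"translation":[0,0,0],"yaw":0},{"translation":[0,0,0],"yaw":0},{"translation":[0,0,0],"yaw":0},{"translation":[0,0,0],"yaw":0}]' 0 10
python3 -c "from h import *;plan(623,22.3,1.5,167.4)"
```

```text
time_s: 24.5
ee_pos: [0.6223, 0.0226, 0.0014]
tcp_rot: [0.11, 0.994, 0.0, -0.0]
wrist_force: [-0.7, 0.5, 0.9]
gripper_width: 1.001
grip_force: 0.0
t 24.5 p [622.3  22.6   1.4] h 167.3 tilt 0.02 yaw -0.07 shift [-0.08 -0.02 -0.01] grip 1.001 0.0 q7 0.87
time_s: 25.3
ee_pos: [0.6225, 0.0226, 0.0016]
tcp_rot: [0.11, 0.994, 0.0, 0.0]
wrist_force: [-0.3, 0.7, 0.6]
gripper_width: 0.676
grip_force: 10.0
t 25.3 p [622.5  22.6   1.6] h 167.3 tilt 0.01 yaw -0.07 shift [-0.06 -0.02  0.01] grip 0.676 10.0 q7 0.87
```

```bash
python3 -m pendant '[{"translation":[0,0,-1],"yaw":0},{"translation":[0,0,-2],"yaw":0},{"translation":[0,0,-3],"yaw":0},{"translation":[0,0,-3],"yaw":0},{"translation":[0,0,-3],"yaw":0},{"translation":[0,0,-3],"yaw":0},{"translation":[0,0,-2],"yaw":0},{"translation":[0,0,-1],"yaw":0},{"translation":[0,0,0],"yaw":0},{"translation":[0,0,0],"yaw":0}]'
python3 -c "from h import *;plan(568.6,-303,180,167.4)"
```

```text
time_s: 26.3
ee_pos: [0.622, 0.0224, 0.1807]
tcp_rot: [0.11, 0.994, -0.0, -0.001]
wrist_force: [-0.4, 0.1, -0.6]
gripper_width: 0.678
grip_force: 10.0
t 26.3 p [622.   22.4 180.7] h 167.3 tilt 0.06 yaw -0.08 shift [ -1.89 -32.92   0.08] grip 0.678 10.0 q7 0.98
```

```bash
python3 -m pendant '[{"translation":[-0.1,-1.4,0],"yaw":0},{"translation":[-0.1,-2.5,0],"yaw":0},{"translation":[-0.2,-3,0],"yaw":0},{"translation":[-0.2,-3,0],"yaw":0},{"translation":[-0.2,-3,0],"yaw":0},{"translation":[-0.2,-3,0],"yaw":0},{"translation":[-0.2,-3,0],"yaw":0},{"translation":[-0.2,-3,0],"yaw":0},{"translation":[-0.2,-3,0],"yaw":0},{"translation":[-0.1,-3,0],"yaw":0},{"translation":[-0.1,-2.5,0],"yaw":0},{"translation":[-0.1,-1.5,0],"yaw":0},{"translation":[0,-1,0],"yaw":0},{"translation":[0,0,0],"yaw":0},{"translation":[0,0,0],"yaw":0},{"translation":[0,0,0],"yaw":0},{"translation":[0,0,0],"yaw":0}]'
python3 -c "from h import *;plan(568.6,-303,122,167.4)"
```

```text
time_s: 28.0
ee_pos: [0.5693, -0.3013, 0.1818]
tcp_rot: [0.109, 0.994, 0.0, 0.0]
wrist_force: [1.1, -0.6, -1.1]
gripper_width: 0.68
grip_force: 10.0
t 28.0 p [ 569.3 -301.3  181.8] h 167.4 tilt 0.02 yaw 0.03 shift [ 0.03 -0.18  5.98] grip 0.68 10.0 q7 1.53
```

```bash
python3 -m pendant '[{"translation":[0,-0.1,1.5],"yaw":0},{"translation":[0,0,2],"yaw":0},{"translation":[0,0,1.5],"yaw":0},{"translation":[0,0,0.6],"yaw":0},{"translation":[0,0,0],"yaw":0},{"translation":[0,0,0],"yaw":0},{"translation":[0,0,0],"yaw":0},{"translation":[0,0,0],"yaw":0}]'
python3 -c "from h import *;plan(568.6,-303,118,167.4)"
```

```text
time_s: 28.8
ee_pos: [0.569, -0.3037, 0.1263]
tcp_rot: [0.11, 0.994, -0.0, 0.001]
wrist_force: [0.2, 0.3, -1.2]
gripper_width: 0.676
grip_force: 10.0
t 28.8 p [ 569.  -303.7  126.3] h 167.3 tilt 0.07 yaw -0.07 shift [0.05 0.06 0.83] grip 0.676 10.0 q7 1.51
```

```bash
python3 -m pendant '[{"translation":[0,0.05,0.4],"yaw":0},{"translation":[0,0,0.2],"yaw":0},{"translation":[0,0,0],"yaw":0},{"translation":[0,0,0],"yaw":0},{"translation":[0,0,0],"yaw":0}]'
python3 -c "from h import *;plan(568.6,-303,117.6,167.4)"
```

```text
time_s: 29.3
ee_pos: [0.5687, -0.303, 0.1196]
tcp_rot: [0.11, 0.994, 0.0, 0.0]
wrist_force: [-0.2, 0.2, -0.3]
gripper_width: 0.678
grip_force: 10.0
t 29.3 p [ 568.7 -303.   119.6] h 167.3 tilt 0.0 yaw -0.07 shift [0.01 0.   0.2 ] grip 0.678 10.0 q7 1.5
```

```bash
python3 -m pendant '[{"translation":[0,0,0.1],"yaw":0},{"translation":[0,0,0.1],"yaw":0},{"translation":[0,0,0],"yaw":0},{"translation":[0,0,0],"yaw":0}]'
python3 -c "from h import *;plan(568.6,-303,117.6,167.4)"
python3 -m pendant '[{"translation":[0,0,0],"yaw":0},{"translation":[0,0,0],"yaw":0},{"translation":[0,0,0],"yaw":0},{"translation":[0,0,0],"yaw":0},{"translation":[0,0,0],"yaw":0},{"translation":[0,0,0],"yaw":0},{"translation":[0,0,-1],"yaw":0},{"translation":[0,0,-2.5],"yaw":0},{"translation":[0,0,-2.5],"yaw":0},{"translation":[0,0,-1],"yaw":0},{"translation":[0,0,0],"yaw":0},{"translation":[0,0,0],"yaw":0}]' 1
python3 -c "from h import *;plan(365.3,-271.9,140,159)"
```

```text
time_s: 29.7
ee_pos: [0.5688, -0.3031, 0.1176]
tcp_rot: [0.11, 0.994, -0.0, 0.0]
wrist_force: [-0.2, 0.1, 0.2]
gripper_width: 0.679
grip_force: 10.0
t 29.7 p [ 568.8 -303.1  117.6] h 167.3 tilt 0.01 yaw -0.07 shift [0.02 0.   0.  ] grip 0.679 10.0 q7 1.5
time_s: 30.9
ee_pos: [0.5683, -0.3031, 0.1868]
tcp_rot: [0.11, 0.994, 0.0, -0.0]
wrist_force: [0.8, -0.6, -0.3]
gripper_width: 0.997
grip_force: 0.0
t 30.9 p [ 568.3 -303.1  186.8] h 167.3 tilt 0.04 yaw 8.32 shift [20.07 -4.37  4.7 ] grip 0.997 0.0 q7 1.53
```

```bash
python3 -m pendant '[{"translation":[0,0,0],"yaw":8.3},{"translation":[1.5,-0.3,0],"yaw":0},{"translation":[2.5,-0.5,0],"yaw":0},{"translation":[3,-0.7,0],"yaw":0},{"translation":[3,-0.7,0],"yaw":0},{"translation":[3,-0.7,0.5],"yaw":0},{"translation":[3,-0.7,1],"yaw":0},{"translation":[2.5,-0.5,1],"yaw":0},{"translation":[1.5,-0.3,1],"yaw":0},{"translation":[0,0,1],"yaw":0},{"translation":[0,0,0],"yaw":0},{"translation":[0,0,0],"yaw":0},{"translation":[0,0,0],"yaw":0}]'
python3 - <<'E'
from h import *
plan(365.3,-271.9,22,159)
im,W=cloud('top');np.save('t3.npy',W); save(im,'t3.png')
w=(435,545,150,290); c=[569.3,-304.9]
for a in(.134,): print(rect(W,w,a,.16))
im,W=cloud('wrist'); save(im,'w3.png')
np.savez('w3.npz',W=W)
E
```

```text
time_s: 32.2
ee_pos: [0.3673, -0.2725, 0.1428]
tcp_rot: [0.181, 0.983, 0.0, 0.0]
wrist_force: [-0.5, -0.2, -0.2]
gripper_width: 1.001
grip_force: 0.0
t 32.2 p [ 367.3 -272.5  142.8] h 159.1 tilt 0.06 yaw 0.09 shift [ 0.21 -0.03 12.08] grip 1.001 0.0 q7 1.72
(array([ 569.2, -302. ]), array([59.6, 58.9]), 69.8, 454, np.float64(139.0), array([ 569. , -301.9,  138.9]))
```

View pics/w3.png

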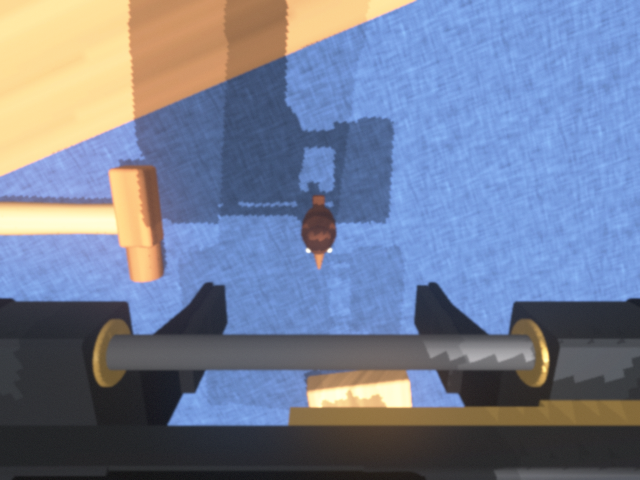

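View pics/t3.png

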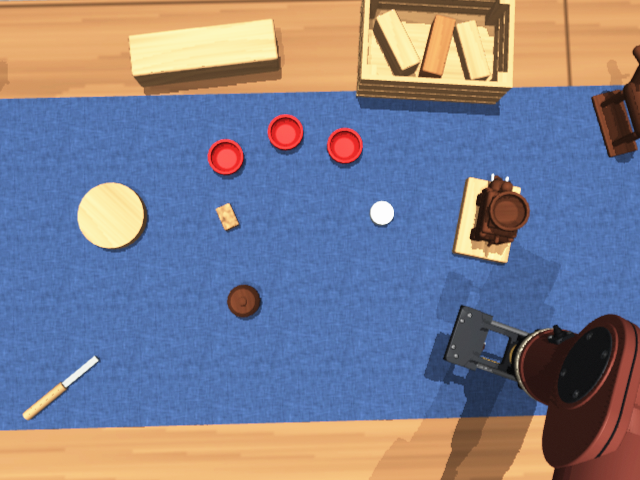

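The wrist view shows the bird at (319,230), aligned with the tool and centred, with the hammer well clear. The top view shows the bowl seated on the tower, centred at (569,-302) mm.

```bash
python3 -m pendant '[{"translation":[0.1,0,1],"yaw":0},{"translation":[0,0,2.5],"yaw":0},{"translation":[0,0,3],"yaw":0},{"translation":[0,0,2.5],"yaw":0},{"translation":[0,0,1.5],"yaw":0},{"translation":[0,0,0.8],"yaw":0},{"translation":[0,0,0],"yaw":0},{"translation":[0,0,0],"yaw":0},{"translation":[0,0,0],"yaw":0}]'
python3 -c "from h import *;plan(365.3,-271.9,21.5,159)"
```

```text
time_s: 33.2
ee_pos: [0.3659, -0.2727, 0.0305]
tcp_rot: [0.182, 0.983, -0.001, 0.001]
wrist_force: [-0.2, -0.3, 0.4]
gripper_width: 0.997
grip_force: 0.0
t 33.2 p [ 365.9 -272.7   30.5] h 159.0 tilt 0.1 yaw 0.02 shift [0.09 0.06 0.9 ] grip 0.997 0.0 q7 1.57
```

```bash
python3 -m pendant '[{"translation":[0.05,0.05,0.4],"yaw":0},{"translation":[0,0,0.4],"yaw":0},{"translation":[0,0,0],"yaw":0},{"translation":[0,0,0],"yaw":0}]'
python3 -c "from h import *;plan(365.3,-271.9,21.5,159)"
python3 -m pendant '[{"translation":[0,0,0],"yaw":0},{"translation":[0,0,0],"yaw":0},{"translation":[0,0,0],"yaw":0},{"translation":[0,0,0],"yaw":0},{"translation":[0,0,0],"yaw":0},{"translation":[0,0,0],"yaw":0},{"translation":[0,0,0],"yaw":0},{"translation":[0,0,0],"yaw":0},{"translation":[0,0,0],"yaw":0},{"translation":[0,0,0],"yaw":0},{"translation":[0,0,0],"yaw":0},{"translation":[0,0,0],"yaw":0}]' 0 8
python3 -c "from h import *;plan(365.3,-271.9,21.5,159)"
```

```text
time_s: 33.6
ee_pos: [0.3649, -0.2714, 0.0215]
tcp_rot: [0.182, 0.983, 0.0, -0.0]
wrist_force: [-0.2, -0.2, -0.1]
gripper_width: 1.0
grip_force: 0.0
t 33.6 p [ 364.9 -271.4   21.5] h 159.0 tilt 0.02 yaw 0.04 shift [-0.05 -0.03 -0.  ] grip 1.0 0.0 q7 1.56
time_s: 34.8
ee_pos: [0.365, -0.2715, 0.0216]
tcp_rot: [0.182, 0.983, 0.0, 0.0]
wrist_force: [0.1, 1.0, -0.2]
gripper_width: 0.297
grip_force: 8.0
t 34.8 p [ 365.  -271.5   21.6] h 159.0 tilt 0.0 yaw 0.03 shift [-0.04 -0.02  0.01] grip 0.297 8.0 q7 1.56
```

```bash
python3 -m pendant '[{"translation":[0,0,-1],"yaw":0},{"translation":[0,0,-2],"yaw":0},{"translation":[0,0,-3],"yaw":0},{"translation":[0,0,-3],"yaw":0},{"translation":[0,0,-3],"yaw":0},{"translation":[0,0,-3],"yaw":0},{"translation":[0,0,-2],"yaw":-4.2},{"translation":[0,0,-1],"yaw":-4.2},{"translation":[0,0,0],"yaw":0},{"translation":[0,0,0],"yaw":0}]'
python3 -c "from h import *;plan(569.1,-302.2,200,167.4)"
```

```text
time_s: 35.8
ee_pos: [0.3649, -0.2714, 0.2016]
tcp_rot: [0.11, 0.994, -0.0, 0.0]
wrist_force: [-0.1, 0.1, -0.6]
gripper_width: 0.293
grip_force: 8.0
t 35.8 p [ 364.9 -271.4  201.6] h 167.3 tilt 0.02 yaw -0.09 shift [-20.6    1.45   0.16] grip 0.293 8.0 q7 1.92
```

```bash
python3 -m pendant '[{"translation":[-1,0.1,0],"yaw":-0.1},{"translation":[-2,0.1,0],"yaw":0},{"translation":[-2.5,0.2,0],"yaw":0},{"translation":[-3,0.2,0],"yaw":0},{"translation":[-3,0.2,0],"yaw":0},{"translation":[-3,0.2,0],"yaw":0},{"translation":[-2.5,0.2,0],"yaw":0},{"translation":[-2,0.2,0],"yaw":0},{"translation":[-1.1,0.1,0],"yaw":0},{"translation":[-0.5,0,0],"yaw":0},{"translation":[0,0,0],"yaw":0},{"translation":[0,0,0],"yaw":0},{"translation":[0,0,0],"yaw":0},{"translation":[0,0,0],"yaw":0}]'
python3 -c "from h import *;plan(569.1,-302.2,144,167.4)"
```

```text
time_s: 37.2
ee_pos: [0.5688, -0.3017, 0.2019]
tcp_rot: [0.109, 0.994, -0.0, 0.0]
wrist_force: [0.1, -0.1, -0.9]
gripper_width: 0.293
grip_force: 8.0
t 37.2 p [ 568.8 -301.7  201.9] h 167.5 tilt 0.04 yaw 0.09 shift [-0.04 -0.04  5.79] grip 0.293 8.0 q7 1.53
```

```bash
python3 -m pendant '[{"translation":[0,0,1],"yaw":0},{"translation":[0,0,1.5],"yaw":0},{"translation":[0,0,1.5],"yaw":0},{"translation":[0,0,1],"yaw":0},{"translation":[0,0,0],"yaw":0},{"translation":[0,0,0],"yaw":0},{"translation":[0,0,0],"yaw":0},{"translation":[0,0,0],"yaw":0}]'
python3 -c "from h import *;plan(569.1,-302.2,144,167.4)"
```

```text
time_s: 38.0
ee_pos: [0.5698, -0.3015, 0.1523]
tcp_rot: [0.109, 0.994, -0.0, 0.001]
wrist_force: [0.2, -0.4, -0.3]
gripper_width: 0.293
grip_force: 8.0
t 38.0 p [ 569.8 -301.5  152.3] h 167.5 tilt 0.06 yaw 0.13 shift [ 0.05 -0.09  0.83] grip 0.293 8.0 q7 1.51
```

```bash
python3 -m pendant '[{"translation":[0.05,-0.05,0.4],"yaw":0},{"translation":[0,0,0.2],"yaw":0},{"translation":[0,0,0.1],"yaw":0},{"translation":[0,0,0],"yaw":0},{"translation":[0,0,0],"yaw":0},{"translation":[0,0,0],"yaw":0}]'
python3 -c "from h import *;plan(569.1,-302.2,143.6,167.4)"
```

```text
time_s: 38.6
ee_pos: [0.5688, -0.3018, 0.1447]
tcp_rot: [0.109, 0.994, -0.0, 0.0]
wrist_force: [0.5, 0.0, -0.1]
gripper_width: 0.292
grip_force: 8.0
t 38.6 p [ 568.8 -301.8  144.7] h 167.5 tilt 0.0 yaw 0.13 shift [-0.04 -0.03  0.11] grip 0.292 8.0 q7 1.51
```

```bash
python3 -m pendant '[{"translation":[0,0,0.1],"yaw":0},{"translation":[0,0,0],"yaw":0},{"translation":[0,0,0],"yaw":0},{"translation":[0,0,0],"yaw":0}]'
python3 -c "from h import *;plan(569.1,-302.2,143.6,167.4)"
python3 -m pendant '[{"translation":[0,0,0],"yaw":0},{"translation":[0,0,0],"yaw":0},{"translation":[0,0,0],"yaw":0},{"translation":[0,0,0],"yaw":0},{"translation":[0,0,0],"yaw":0},{"translation":[0,0,0],"yaw":0},{"translation":[0,0,-1],"yaw":0},{"translation":[0,0,-2],"yaw":0},{"translation":[0,0,-3],"yaw":0},{"translation":[0,0,-3],"yaw":0},{"translation":[0,-3,0],"yaw":0},{"translation":[0,3,0],"yaw":0},{"translation":[0,4,0],"yaw":0},{"translation":[0,4,0],"yaw":0},{"translation":[0,4,0],"yaw":0},{"translation":[0,4,0],"yaw":0},{"translation":[0,4,0],"yaw":0},{"translation":[0,4,0],"yaw":0},{"translation":[0,4,0],"yaw":0},{"translation":[0,4,0],"yaw":0}]' 1
python3 -m pendant '[{"translation":[0,3,0],"yaw":0},{"translation":[0,0,0],"yaw":0},{"translation":[0,0,0],"yaw":0},{"translation":[0,0,0],"yaw":0}]'
python3 - <<'E'
from h import *
im,W=cloud('top'); save(im,'t4.png'); w=(435,545,150,290)
print(rect(W,w,.17,.2)); 
im2,_=cloud('scene'); a=im["pixels"][150:290,430:545]; b=im2["pixels"][180:310,100:230]
cv2.imwrite("pics/f.png",np.hstack([cv2.resize(a,(400,480)),cv2.resize(b,(400,480))])[:,:,::-1])
E
```

```text
time_s: 39.0
ee_pos: [0.5688, -0.3018, 0.1436]
tcp_rot: [0.109, 0.994, -0.0, 0.0]
wrist_force: [0.5, -0.6, 0.1]
gripper_width: 0.294
grip_force: 8.0
t 39.0 p [ 568.8 -301.8  143.6] h 167.5 tilt 0.01 yaw 0.13 shift [-0.04 -0.03  0.  ] grip 0.294 8.0 q7 1.51
time_s: 41.0
ee_pos: [0.6381, 0.0122, 0.2346]
tcp_rot: [0.109, 0.994, -0.0, 0.0]
wrist_force: [0.8, -1.2, 0.2]
gripper_width: 0.999
grip_force: 0.0
time_s: 41.4
ee_pos: [0.6445, 0.0384, 0.2338]
tcp_rot: [0.109, 0.994, -0.0, 0.0]
wrist_force: [0.8, -1.0, 0.2]
gripper_width: 0.999
grip_force: 0.0
(array([ 573.6, -300.5]), array([28.8, 20.1]), 12.0, 189, np.float64(177.7), array([ 570.7, -300.6,  177.5]))
```

View pics/f.png

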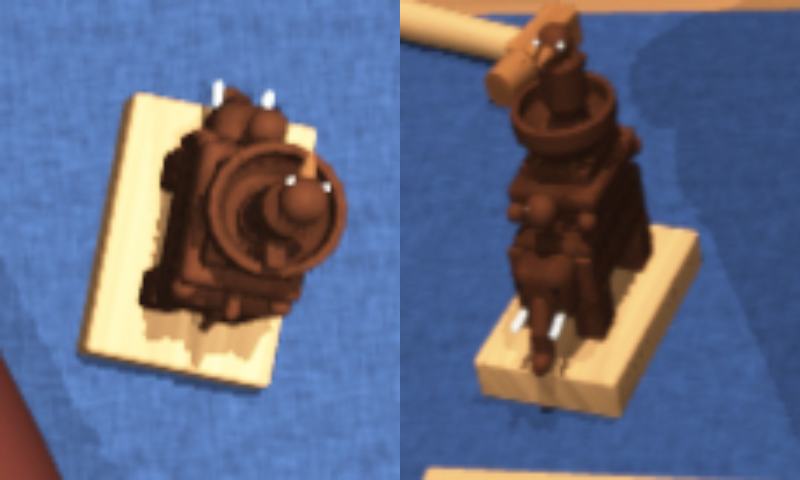

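The final views show the full tower standing upright: bird in bowl (head at (300,200) left crop), tortoise and elephant aligned with the plinth. Handing in.

```bash
python3 -c "from rig import arm; print(arm.close_job())"
```

```text
the job is handed in; nothing more can be done
None
```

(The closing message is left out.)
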